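# Proof-load a bonded floor tile with a spring pull gauge

### The arm

A 6-joint arm with a two-finger parallel gripper is mounted at the origin on the work surface. World frame = base frame: x ahead of the robot, y to its left, z up, the work surface at z = 0. Lengths are in m, angles in rad, forces in N, time in s.
With the tool pointing down it reaches from about 0.4 to 0.825 m from the base axis. Payload 7 kg.
Tool frame: the origin (TCP) lies between the finger pads; the fingertips stand 22 mm ahead of it and the grasp point (between the pads) lies 3 mm ahead of it; z points along the fingers, y is the direction in which the jaws open and shut (so a half turn about z gives the same grasp; the last joint's range is limited). The gripper opens to 88 mm and grips with 3 to 60 N. Pads are 19 mm wide; open, the fingers measure 130 mm over their backs; the gripper's body (78 mm by 193 mm) begins 47 mm behind the grasp point.
Start: joints at [1.585, 0.359, 0.012, 0, -1.224, -0.288], TCP at [0.183, 0.65, 0.249] pointing down, gripper open.
Joint ranges: [-3.07, 3.07], [-1.43, 2.12], [-1.02, 1.25], [-3.03, 1.67], [-3.05, -0], [-3.03, 3.03]. Speed limits (rad/s): [2.39, 2.39, 3.01, 3.14, 3.14, 3.14].

### API

Orientations are given as [roll, pitch, yaw] about the fixed x, y, z axes, in that order (R = Rz(yaw) Ry(pitch) Rx(roll)).
In Python, from station import arm, optics gives the robot as it stands. The module is installed in compiled form; this text tells all that it offers.
- The arm moves only by the tool jog_arm, never from a script. Its argument "motion" is a list that holds one entry, the list of rows, each a list of 7 numbers: the shift along the tool's x, y, z in m, then the turn, a rotation vector about the tool's x, y, z in degrees, then the finger opening in m, from 0 to 0.0876. In form: [[[x, y, z, rx, ry, rz, grip], ...]]. A call has 1 to 8 rows; each row is the pose to reach, as a shift and turn from the pose measured when the call began, along the tool's axes at that moment; what a row does not reach only later rows make up. A row lasts 1/10 s, in which the tool goes at most 50 mm and 8.59 degrees, less where a joint would pass 70% of its speed; a pose out of reach is approached as far as the arm can. A call with a gripper value outside its range is refused whole. The fingers move at their own pace and stop on an object; "newtons" is the grip in N (left out, the last holds). Time passes only in rows, so rows that repeat a pose let the fingers close. It gives the time, the measured TCP pose, the force and the opening at its end, in the units of the state.
- arm.get_state(): the state, without advancing time (a new reading comes with each control period).
- optics.grab_frame(name): name is "scene" or "side" or "wrist"; returns the picture (400x640x3 uint8, red, green, blue); there is no depth.
- optics.camera_model(name): a dict with "mtx" (3x3 intrinsics, pixels), "R" (3x3) and "t" (3): a world point X has camera coordinates R X + t; the wrist camera has in their place "mount" (4x4, takes a point from camera to tool coordinates, whose origin is the TCP and whose axes are the flange's). Camera axes: x right, y down, z forward; pixel columns grow to the right and rows downward; lengths in m; the calibration is good to about 2 mm. A picture is of the moment at which its call begins: read the wrist's pose just before it. camera_model takes no time and is no camera call.
- arm.job_done(): hands the job in, once; it reports no verdict.
The state is a dict: "t": time; "q": joint angles; "qd": joint speeds; "joint_efforts": joint torques, N m; "eef_pos": TCP position; "ee_rot": TCP orientation; "force": force on the tool from outside, world axes, zero at the start; "moment": the same for the moment, N m; "width": finger opening in m.
Only numpy, scipy, OpenCV 4.12 (cv2) and the standard library are available. Lean on these libraries where they do the work, as an engineer would, in place of code of your own. Each camera call takes 0.05 s, during which the arm holds its last target.

### The job

Give the bonded terracotta tile its proof load: pick up the spring pull gauge by its grip, lower its hook over the cross bar of the pull bracket on the terracotta specimen, then pull straight back, level and square to the bar, until the mouth of the tube stands within the red band of the scale rod. Do not overpull: the red band must never come right clear of the tube. Finish holding that load, the gauge gripped in the air and nothing let go; leave the blue specimen and the other things on the bench alone.

Things in the scene. Friction and masses are not known exactly. Their poses are not given: they have to be found in the camera images.
- gauge: Tubular spring pull gauge, loose, about 0.36 kg, lying level on the bench on its two yellow collars (40 x 40 mm, 14 mm long, centred 45 mm before and behind the grip's middle). +x points to its hook, z up. Origin: underside, below the middle of the grip; the tube's axis is 20 mm above it. It reaches from x = -94 mm (brass nut) to x = 164 mm (hook).
- gauge_grip (a point): middle of the gauge's grip, on the tube's axis, 20 mm above its underside; axes as gauge. The grip is a black rubber sleeve, 76 mm bare along x between the yellow collars, 28 mm wide (y) with flat sides, 32 mm high
- gauge_mouth (a point): centre of the tube's black front mouth (32 mm dia.), 112 mm ahead of gauge_grip on the axis, where the scale rod comes out and is read; axes as gauge. Between collar and mouth an aluminium barrel, 28 mm dia.
- hook (a point): Where the bar's centre lies once pulled home in the hook: on the axis, 44 mm ahead of gauge_mouth plus the rod's extension; axes as gauge. The hook is a 24 mm wide (y), 3 mm thick steel strip bent to an upside-down U, open below: gap from x = -15 to +5 mm of this point, crown's underside 9 mm above it, front leg down to 14 mm below, rear plate to 9 mm below.
- rod (a joint): How far the scale rod (11 mm dia.) is drawn out of the tube, m: 0 = fully in, as it rests; stop at 0.065. The inner spring pulls it in: 1.4 N at 0 plus 280 N/m. The tube mouth is within the rod's red band (10 mm long) from 0.036, where red begins to show, to 0.046, beyond which the band is clear of the tube (11.5 to 14.3 N). Thin black rings at 0.012, 0.024, 0.058.
- terracotta_specimen: Bond specimen fixed to the bench, at either of two places: dark steel base 200 (x) x 150 (y) x 6 mm, concrete slab 160 x 110 mm with top 36 mm above the bench, bonded terracotta tile 86 x 86 mm with top at 45, steel pull bracket on it (foot 50 x 80 mm, top at 49). Origin: centre of the underside; its -x side faces the robot and -x is the way to pull.
- terracotta_bar (a point): middle of the cross bar of the bracket on the terracotta tile: 10 mm dia., along y, its axis 73 mm above the bench and 24 mm above the bracket's foot, free over 63 mm between two ears (5 mm thick, tops 81 mm above the bench); axes as terracotta_specimen
- blue_specimen: the same kind of specimen with a blue tile, fixed; leave it alone. Origin and axes alike.
- scraper: scraper lying on the bench, 200 mm long, bystander
- mallet: mallet lying on the bench, bystander
- adhesive_can: can 80 mm dia., 110 mm high, bystander
- primer_jar: jar 60 mm dia., 90 mm high, blue cap, bystander
- tape_measure: yellow and black tape measure, 70 x 36 x 62 mm, bystander
- spare_tile: loose terracotta tile 86 x 86 x 9 mm lying flat, bystander
- spare_bracket: loose pull bracket 50 x 80 mm, 33 mm high, bystander

How it is judged:
By the outcome, as a careful person would: the job done as asked, in the order asked, and still so for the second after the job is handed in, while the arm keeps its last pose, push and grip.
It also fails if it takes over 48 s, if anything falls off the work surface, if the arm or the gripper's body presses on something with over 40 N, if the wrist force passes 120 N, or if a joint passes its speed limit or range.

## Working session

There is one attempt and no reset: what is moved stays moved. The work goes in short steps, Python scripts to look and compute and a tool call to move; the robot and the scene stay as the last step left them, time stands still between calls to the robot, and variables do not carry over. Pictures are saved under pics/ and viewed, and the job is handed in when it is done.

Besides the shell and the picture viewer there is one more tool, called after ">>>" by a JSON object that holds its "name" and its "arguments". jog_arm: Moves the arm, as the interface text tells. Its arguments: {"type":"object","properties":{"motion":{"type":"array","items":{"type":"array","items":{"type":"array","items":{"type":"number"}}}},"newtons":{"type":"number"}},"required":["motion"]}

```bash
mkdir -p pics; python3 - <<'E'
from station import arm, optics
import cv2,numpy as np
s=arm.get_state(); print(s)
for n in ("scene","side","wrist"):
    m=optics.camera_model(n); print(n,{k:np.round(v,4).tolist() for k,v in m.items()})
    cv2.imwrite(f"pics/{n}0.png",optics.grab_frame(n)[:,:,::-1])
E
```

```text
{'t': 0.0, 'q': array([ 1.58506862e+00,  3.59403443e-01,  1.10373137e-02, -3.60548989e-04,
       -1.22411946e+00, -2.88093991e-01]), 'qd': array([-0.00051208,  0.00108878, -0.00101579, -0.00017301, -0.00012581,
       -0.00037506]), 'joint_efforts': array([-6.90718957e-05, -5.82713342e+01,  2.93061268e+01,  6.99731871e+00,
        6.87642954e-03, -1.63073105e-04]), 'eef_pos': array([0.18242987, 0.6493893 , 0.24760071]), 'ee_rot': array([ 3.13987670e+00, -1.55043695e-04, -2.73944356e-01]), 'force': array([-0.01902566,  0.720523  , -0.29036208]), 'moment': array([-0.01078894,  0.00445395, -0.00464562]), 'width': 0.08731380335581343}
scene {'mtx': [[483.7748, 0.0, 313.8543], [0.0, 483.7748, 206.2944], [0.0, 0.0, 1.0]], 'R': [[-0.7163, 0.6978, -0.0061], [0.5361, 0.5447, -0.6449], [-0.4467, -0.4652, -0.7643]], 't': [0.4378, -0.2249, 1.9245]}
side {'mtx': [[438.3386, 0.0, 325.0061], [0.0, 438.3386, 193.7553], [0.0, 0.0, 1.0]], 'R': [[0.9577, -0.2873, 0.0193], [-0.2099, -0.7423, -0.6363], [0.1971, 0.6053, -0.7712]], 't': [-0.5679, 0.1436, 1.1886]}
wrist {'mtx': [[353.5048, 0.0, 324.3334], [0.0, 353.5048, 205.8162], [0.0, 0.0, 1.0]], 'mount': [[0.0008, -0.9649, -0.2625, 0.0705], [1.0, 0.0009, -0.0002, 0.0001], [0.0004, -0.2625, 0.9649, -0.1366], [0.0, 0.0, 0.0, 1.0]]}
```

View pics/scene0.png

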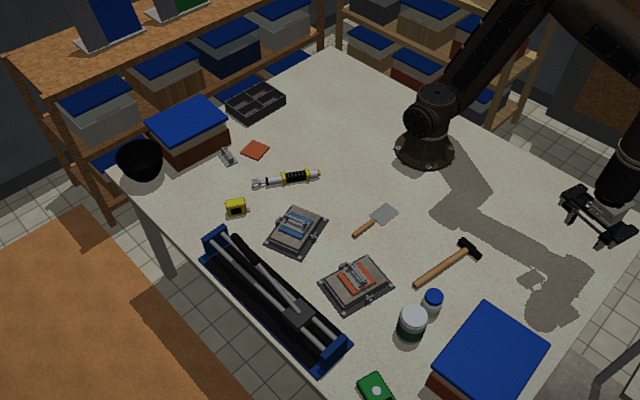

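View pics/side0.png

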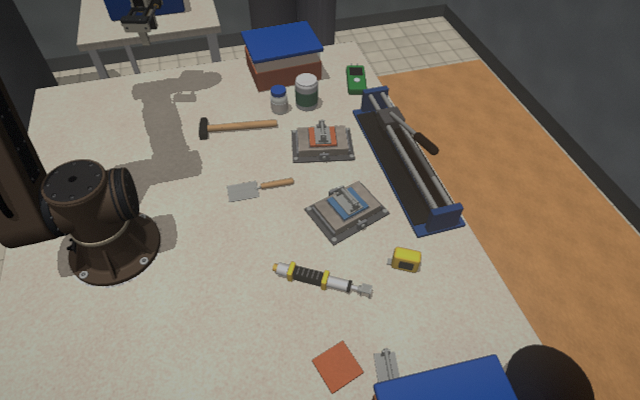

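View pics/wrist0.png

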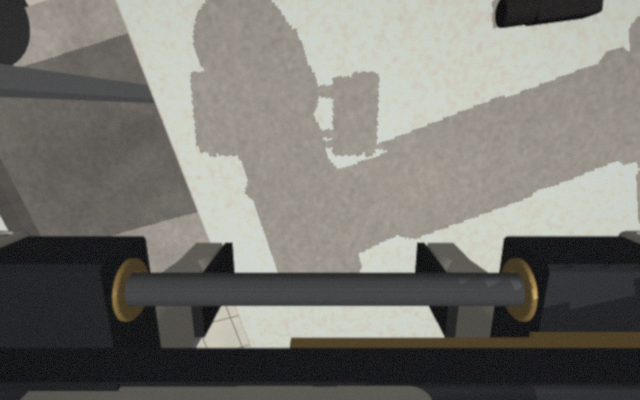

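Scene: the gauge is at about (285,178), terracotta specimen at (355,285) and blue at (297,230). Side: gauge at (320,278), terracotta at (323,140). I'll zoom in on these.

```bash
python3 - <<'E'
import cv2,numpy as np
def crop(n,x,y,w,h,k): 
    im=cv2.imread(f"pics/{n}0.png")[y:y+h,x:x+w]; return cv2.resize(im,None,fx=k,fy=k,interpolation=cv2.INTER_CUBIC)
a=crop("side",265,250,120,55,6); b=crop("side",285,115,80,55,6)
cv2.imwrite("pics/c1.png",a);cv2.imwrite("pics/c2.png",b)
cv2.imwrite("pics/c3.png",crop("scene",245,155,90,45,8));cv2.imwrite("pics/c4.png",crop("scene",310,245,95,75,8))
E
```

```text
(no output)
```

View pics/c1.png

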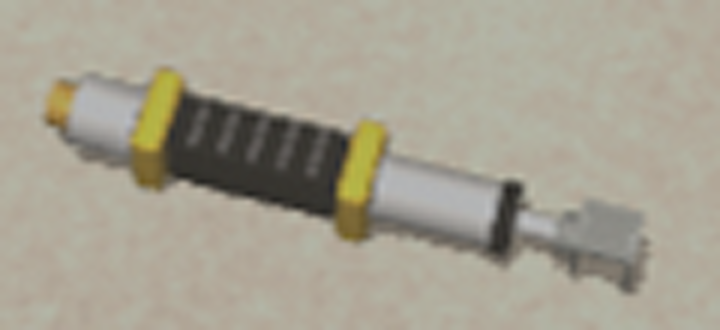

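View pics/c2.png

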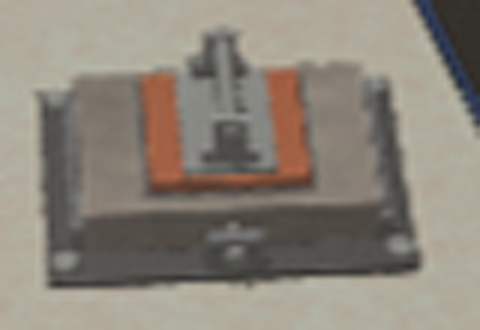

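View pics/c3.png

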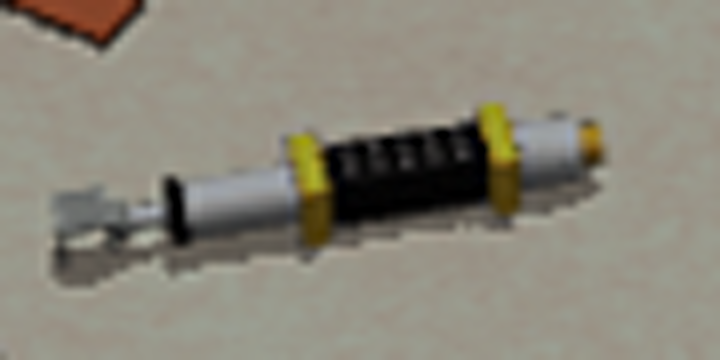

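View pics/c4.png

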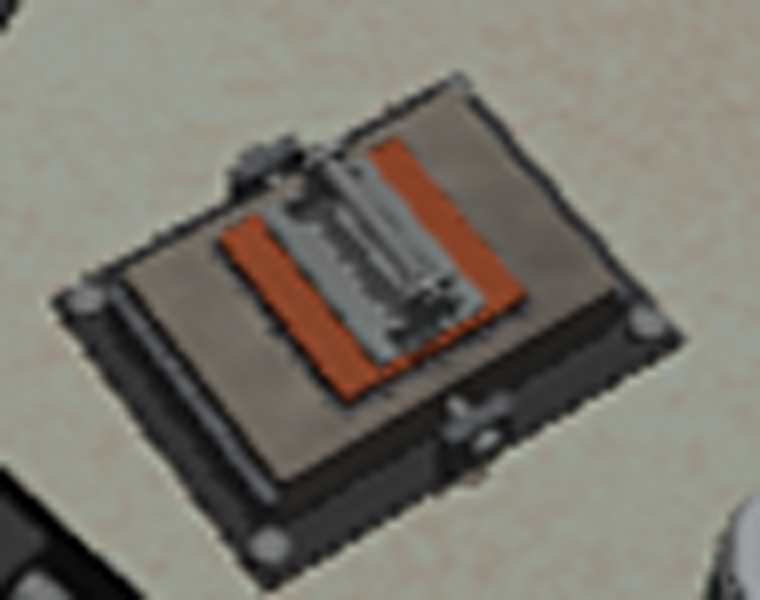

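```bash
cat > h.py <<'E'
from station import arm, optics
import cv2,numpy as np
from scipy.optimize import least_squares
from scipy.spatial.transform import Rotation as Ro
def proj(n,X):
    m=optics.camera_model(n); c=np.atleast_2d(X)@m["R"].T+m["t"]; p=c@m["mtx"].T; return p[:,:2]/p[:,2:]
def wproj(X,s):
    m=optics.camera_model("wrist"); T=np.eye(4);T[:3,:3]=Ro.from_euler('xyz',s["ee_rot"]).as_matrix();T[:3,3]=s["eef_pos"]
    T=np.linalg.inv(T@m["mount"]); c=np.atleast_2d(X)@T[:3,:3].T+T[:3,3]; p=c@m["mtx"].T; return p[:,:2]/p[:,2:]
def wplane(uv,z,s):
    m=optics.camera_model("wrist"); T=np.eye(4);T[:3,:3]=Ro.from_euler('xyz',s["ee_rot"]).as_matrix();T[:3,3]=s["eef_pos"]
    T=T@m["mount"]; d=T[:3,:3]@np.linalg.solve(m["mtx"],np.array([*uv,1.])); o=T[:3,3]; return o+d*(z-o[2])/d[2]
def plane(n,uv,z):
    m=optics.camera_model(n); o=-m["R"].T@m["t"]; d=m["R"].T@np.linalg.solve(m["mtx"],np.array([*uv,1.])); return o+d*(z-o[2])/d[2]
def place(p,L):
    x,y,a=p; c,s=np.cos(a),np.sin(a); L=np.asarray(L,float); return np.c_[x+c*L[:,0]-s*L[:,1],y+s*L[:,0]+c*L[:,1],L[:,2]]
E
python3 - <<'E'
from h import *
S=lambda x,y,k,ox,oy:np.array([x/k+ox,y/k+oy])
sd=lambda x,y:S(x,y,6,265,250); sc=lambda x,y:S(x,y,8,245,155)
for nm,a,b,L in (("nut",sd(50,103),sc(603,143),-.094),("mouth",sd(507,218),sc(175,210),.112)):
    print(nm,plane("side",a,.02),plane("scene",b,.02))
sd=lambda x,y:S(x,y,6,285,115); sc=lambda x,y:S(x,y,8,310,245)
L=[[-.1,.075,.006],[-.1,-.075,.006],[.1,-.075,.006],[.1,.075,.006]]
A=np.array([sd(38,92),sd(52,285),sd(420,268),sd(395,85)]);B=np.array([sc(685,340),sc(455,75),sc(55,300),sc(268,592)])
for a,b in zip(A,B): print(plane("side",a,.006),plane("scene",b,.006))
f=lambda p:np.r_[(proj("side",place(p,L))-A).ravel(),(proj("scene",place(p,L))-B).ravel()]
r=least_squares(f,[.6,.1,0]);print(r.x,np.round(r.fun,1))
E
```

```text
nut [ 0.39538882 -0.19161031  0.02      ] [ 0.3969229  -0.18473404  0.02      ]
mouth [ 0.56752503 -0.29840017  0.02      ] [ 0.56836283 -0.29321875  0.02      ]
[0.56874354 0.31753808 0.006     ] [0.57049556 0.3249244  0.006     ]
[0.53971769 0.16946534 0.006     ] [0.54100177 0.17847969 0.006     ]
[0.73192766 0.12862976 0.006     ] [0.73372095 0.13941463 0.006     ]
[0.76573562 0.26906062 0.006     ] [0.76519757 0.28500619 0.006     ]
[ 0.65233322  0.22833721 -0.20872356] [ 0.  -1.  -0.7 -1.3  0.2 -1.4 -1.1 -2.3 -0.5 -0.6 -0.2 -0.9 -1.3 -0.8
 -1.1 -0.8]
```

```bash
cat >> h.py <<'E'
def rel(pos,yaw,roll=np.pi,pitch=0):
    s=arm.get_state(); R=Ro.from_euler('xyz',s["ee_rot"]); T=Ro.from_euler('xyz',[roll,pitch,yaw])
    d=R.inv().apply(np.array(pos)-s["eef_pos"]); r=(R.inv()*T).as_rotvec(degrees=True)
    print("d",np.round(d,4),"rot",np.round(r,2),"rows",np.linalg.norm(d)/.05)
E
python3 -c "
from h import *
rel([.62,.235,.28],-.209)"
```

```text
d [ 0.5334  0.2807 -0.0317] rot [ 0.08 -0.01 -3.72] rows 12.071507574202862
```

>>> {"name": "jog_arm", "arguments": {"motion": [[[0.533,0.281,-0.032,0,0,-3.7,0.0876],[0.533,0.281,-0.032,0,0,-3.7,0.0876],[0.533,0.281,-0.032,0,0,-3.7,0.0876],[0.533,0.281,-0.032,0,0,-3.7,0.0876],[0.533,0.281,-0.032,0,0,-3.7,0.0876],[0.533,0.281,-0.032,0,0,-3.7,0.0876],[0.533,0.281,-0.032,0,0,-3.7,0.0876],[0.533,0.281,-0.032,0,0,-3.7,0.0876]]]}}

```text
t: 0.95
eef_pos: [0.4733, 0.3731, 0.2697]
ee_rot: [3.14, 0.0, -0.209]
force: [0.7, 1.0, 0.7]
width: 0.0878
```

```bash
python3 -c "
from h import *
rel([.62,.235,.28],-.209)"
```

```text
d [ 0.1722  0.1047 -0.0102] rot [ 0.07  0.   -0.  ] rows 4.035834198921153
```

>>> {"name": "jog_arm", "arguments": {"motion": [[[0.172,0.105,-0.01,0.1,0,0,0.0876],[0.172,0.105,-0.01,0.1,0,0,0.0876],[0.172,0.105,-0.01,0.1,0,0,0.0876],[0.172,0.105,-0.01,0.1,0,0,0.0876],[0.172,0.105,-0.01,0.1,0,0,0.0876],[0.172,0.105,-0.01,0.1,0,0,0.0876],[0.172,0.105,-0.01,0.1,0,0,0.0876]]]}}

```text
t: 1.65
eef_pos: [0.6192, 0.235, 0.2794]
ee_rot: [-3.141, 0.001, -0.209]
force: [0.4, 0.1, 0.7]
width: 0.088
```

```bash
python3 -c "
from h import *
s=arm.get_state();print(s['eef_pos'],s['ee_rot'],s['force']);np.savez('v1.npz',**s)
cv2.imwrite('pics/w1.png',optics.grab_frame('wrist')[:,:,::-1])"
```

```text
[0.61918644 0.23502932 0.27940661] [-3.14138037e+00  7.02677909e-04 -2.09058353e-01] [0.38744451 0.09583246 0.68555608]
```

View pics/w1.png

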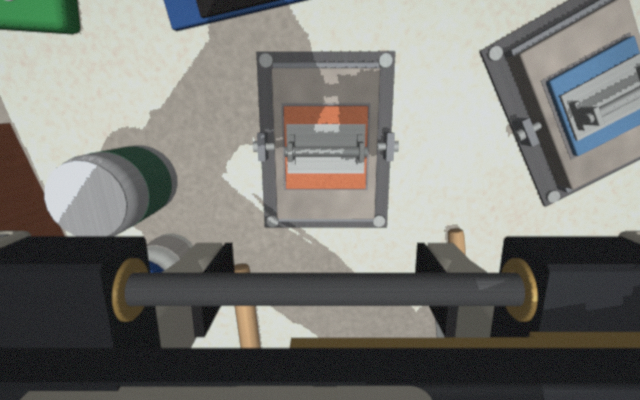

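The terracotta specimen is square in view: base corners at about (257,52), (395,52), (387,227), (265,227), bar at row ~147. Zooming in.

```bash
python3 -c "
import cv2
im=cv2.imread('pics/w1.png')[40:235,245:410]; cv2.imwrite('pics/w1c.png',cv2.resize(im,None,fx=4,fy=3,interpolation=cv2.INTER_CUBIC))"
```

```text
(no output)
```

View pics/w1c.png

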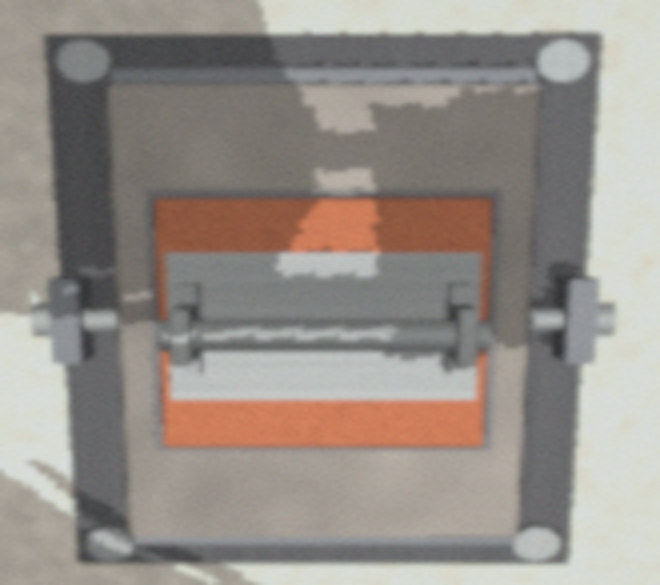

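```bash
python3 - <<'E'
from h import *
s=dict(np.load('v1.npz'))
P=np.array([[46,36],[602,36],[568,562],[80,562],[153,194],[496,194],[488,447],[163,447]])/[4,3]+[245,40]
sq=np.array([[1,1],[1,-1],[-1,-1],[-1,1]])
L=np.r_[np.c_[sq*[.1,.075],[.006]*4],np.c_[sq*[.043,.043],[.045]*4]]
r=least_squares(lambda p:(wproj(place(p,L),s)-P).ravel(),[.65,.23,-.2]);print(r.x,np.round(r.fun,1))
for a in (P[:4],):print([np.round(wplane(u,.006,s),4).tolist() for u in a])
b=[wplane(np.array([x,y])/[4,3]+[245,40],.073,s) for x,y in((185,337),(467,336))];print(b,np.mean(b,0),np.linalg.norm(b[0]-b[1]))
E
```

```text
[ 0.64936168  0.22667947 -0.2071289 ] [-0.3 -1.   0.4 -1.2  0.4  0.2 -0.3  0.3  0.4  1.1 -0.2  1.  -0.8 -0.1
  0.4 -0. ]
[[0.7616, 0.2795, 0.006], [0.7307, 0.1333, 0.006], [0.5364, 0.1743, 0.006], [0.5672, 0.3202, 0.006]]
[array([0.65574648, 0.25994704, 0.073     ]), array([0.64198984, 0.19327691, 0.073     ])] [0.64886816 0.22661198 0.073     ] 0.06807460159560723
```

```bash
python3 -c "
from h import *
rel([.495,-.25,.22],-.555)"
```

```text
d [-0.021   0.5007  0.0594] rot [-0.02  0.03 19.88] rows 10.0928146104485
```

>>> {"name": "jog_arm", "arguments": {"motion": [[[-0.021,0.501,0.059,0,0,19.9,0.0876],[-0.021,0.501,0.059,0,0,19.9,0.0876],[-0.021,0.501,0.059,0,0,19.9,0.0876],[-0.021,0.501,0.059,0,0,19.9,0.0876],[-0.021,0.501,0.059,0,0,19.9,0.0876],[-0.021,0.501,0.059,0,0,19.9,0.0876],[-0.021,0.501,0.059,0,0,19.9,0.0876],[-0.021,0.501,0.059,0,0,19.9,0.0876]]]}}

```text
t: 2.5
eef_pos: [0.5199, -0.1501, 0.2332]
ee_rot: [-3.14, -0.0, -0.552]
force: [1.1, 0.7, 0.1]
width: 0.0873
```

```bash
python3 -c "
from h import *
rel([.495,-.25,.22],-.555)"
```

```text
d [0.0312 0.0982 0.0131] rot [-0.07 -0.03  0.14] rows 2.076356558082927
```

>>> {"name": "jog_arm", "arguments": {"motion": [[[0.031,0.098,0.013,0,0,0.1,0.0876],[0.031,0.098,0.013,0,0,0.1,0.0876],[0.031,0.098,0.013,0,0,0.1,0.0876],[0.031,0.098,0.013,0,0,0.1,0.0876],[0.031,0.098,0.013,0,0,0.1,0.0876]]]}}

```text
t: 3.0
eef_pos: [0.4954, -0.2485, 0.2204]
ee_rot: [-3.14, -0.001, -0.553]
force: [-0.2, 0.9, 0.5]
width: 0.0876
```

```bash
python3 -c "
from h import *
s=arm.get_state();print(s['eef_pos'],s['ee_rot'],s['force']);np.savez('v2.npz',**s)
im=optics.grab_frame('wrist')[:,:,::-1]
cv2.imwrite('pics/w2.png',im)
cv2.imwrite('pics/w2c.png',cv2.resize(im[0:240,230:430],None,fx=4,fy=2.5,interpolation=cv2.INTER_CUBIC))"
```

```text
[ 0.49537614 -0.24854827  0.22043782] [-3.14004405e+00 -1.12865063e-03 -5.52853872e-01] [-0.17456317  0.86241917  0.51444752]
```

View pics/w2c.png

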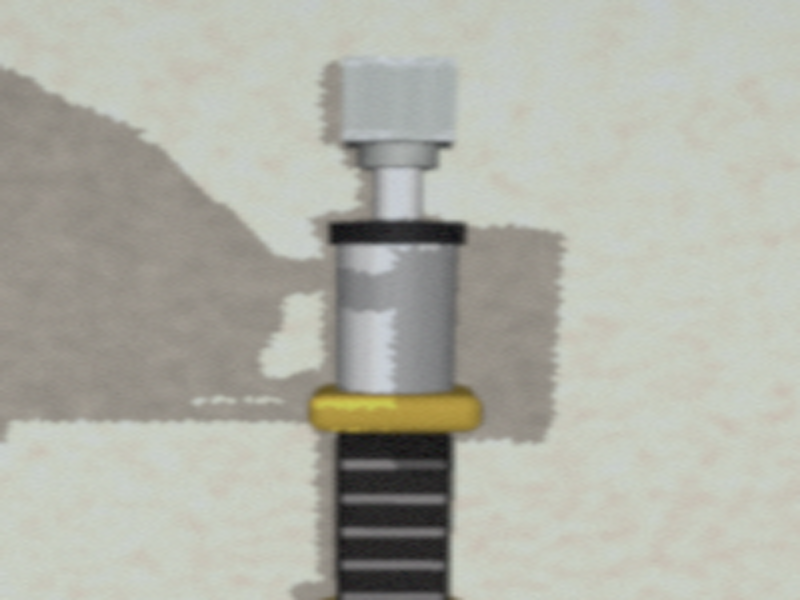

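The gauge lies almost vertical in the image: hook front at crop row 57, mouth 222, front collar 393–432, axis near column 397.

```bash
python3 - <<'E'
from h import *
s=dict(np.load('v2.npz'))
P=np.array([[398,57],[398,222],[396,393],[396,432],[394,560]])/[4,2.5]+[230,0]
z=[.032,.02,.04,.04,.036]; lx=[.164,.112,.052,.038,None]
X=np.array([wplane(u,a,s) for u,a in zip(P,z)]);print(np.round(X,4))
d=X[0]-X[4];yaw=np.arctan2(d[1],d[0]);print(yaw)
yaw=np.polyfit(X[:,0],X[:,1],1)[0];yaw=np.arctan(yaw);print(yaw)
u=np.array([np.cos(yaw),np.sin(yaw)])
for x,l in zip(X,lx):
    if l: print(x[:2]-l*u)
g=np.mean([x[:2]-l*u for x,l in zip(X,lx) if l],0);print(g)
print('grasp +20',g+.02*u)
E
```

```text
[[ 0.6131 -0.3259  0.032 ]
 [ 0.5688 -0.299   0.02  ]
 [ 0.5185 -0.2675  0.04  ]
 [ 0.5065 -0.2601  0.04  ]
 [ 0.464  -0.2336  0.036 ]]
-0.5539607741326767
-0.5545592005808283
[ 0.47367455 -0.23951557]
[ 0.47361791 -0.24003948]
[ 0.47431973 -0.24009887]
[ 0.47417054 -0.24010536]
[ 0.47394568 -0.23993982]
grasp +20 [ 0.49094834 -0.2504712 ]
```

```bash
python3 -c "
from h import *
rel([.4915,-.251,.028],-.5545)"
```

```text
d [-0.0023  0.0047  0.1925] rot [-0.09 -0.07  0.13] rows 3.8511326953063016
```

>>> {"name": "jog_arm", "arguments": {"motion": [[[-0.0023,0.0047,0.05,-0.1,-0.1,0.1,0.0876],[-0.0023,0.0047,0.1,-0.1,-0.1,0.1,0.0876],[-0.0023,0.0047,0.14,-0.1,-0.1,0.1,0.0876],[-0.0023,0.0047,0.17,-0.1,-0.1,0.1,0.0876],[-0.0023,0.0047,0.185,-0.1,-0.1,0.1,0.0876],[-0.0023,0.0047,0.19,-0.1,-0.1,0.1,0.0876],[-0.0023,0.0047,0.192,-0.1,-0.1,0.1,0.0876],[-0.0023,0.0047,0.192,-0.1,-0.1,0.1,0.0876]]]}}

```text
t: 3.85
eef_pos: [0.4925, -0.2504, 0.0293]
ee_rot: [-3.141, -0.001, -0.553]
force: [-0.4, -0.5, -0.1]
width: 0.0876
```

>>> {"name": "jog_arm", "arguments": {"motion": [[[0,0,0,0,0,0,0.02],[0,0,0,0,0,0,0.02],[0,0,0,0,0,0,0.02],[0,0,0,0,0,0,0.02],[0,0,0,0,0,0,0.02],[0,0,0,0,0,0,0.02],[0,0,0,0,0,0,0.02]]], "newtons": 45}}

```text
t: 4.55
eef_pos: [0.4924, -0.2504, 0.0293]
ee_rot: [-3.141, -0.001, -0.553]
force: [0.2, -0.4, 0.7]
width: 0.0374
```

```bash
python3 -c "
from h import *
s=arm.get_state();print(s['eef_pos'],s['ee_rot'],s['force'],s['width'])
im=optics.grab_frame('wrist')[:,:,::-1]
cv2.imwrite('pics/w3.png',im)"
```

```text
[ 0.49244294 -0.25044068  0.02928515] [-3.14134388e+00 -7.28740009e-04 -5.52592939e-01] [ 0.21026476 -0.41518345  0.67708805] 0.03735021285482926
```

View pics/w3.png

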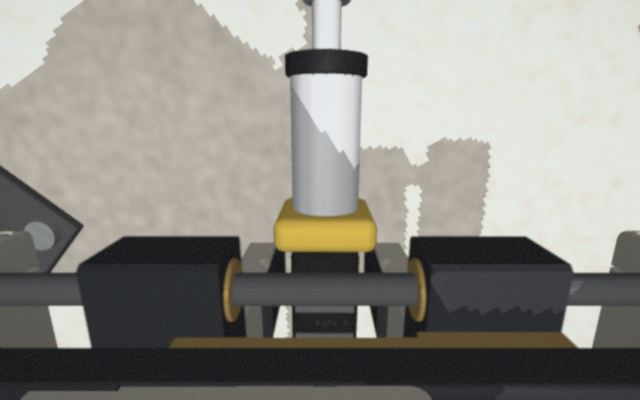

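Fingers straddle the grip behind the collar and are still closing; the mouth (row ~52) and rod stay in view.

>>> {"name": "jog_arm", "arguments": {"motion": [[[0,0,0,0,0,0,0.02],[0,0,0,0,0,0,0.02],[0,0,0,0,0,0,0.02],[0,0,0,0,0,0,0.02],[0,0,0,0,0,0,0.02]]], "newtons": 55}}

```text
t: 5.1
eef_pos: [0.4924, -0.2504, 0.0292]
ee_rot: [-3.141, -0.001, -0.553]
force: [0.3, -0.7, -0.1]
width: 0.0279
```

>>> {"name": "jog_arm", "arguments": {"motion": [[[0,0,-0.02,0,0,0,0.02],[0,0,-0.05,0,0,0,0.02],[0,0,-0.09,0,0,0,0.02],[0,0,-0.13,0,0,0,0.02],[0,0,-0.17,0,0,0,0.02],[0,0,-0.18,0,0,0,0.02]]]}}

```text
t: 5.7
eef_pos: [0.494, -0.2509, 0.2137]
ee_rot: [-3.139, -0.007, -0.552]
force: [1.4, 0.8, -3.6]
width: 0.0277
```

```bash
python3 -c "
from h import *
s=arm.get_state();print(s['eef_pos'],s['ee_rot'],s['force'],s['width'])
im=optics.grab_frame('wrist')[:,:,::-1]
cv2.imwrite('pics/w4.png',im)
im=optics.grab_frame('side')[:,:,::-1]
cv2.imwrite('pics/s4.png',cv2.resize(im[180:330,230:430],None,fx=4,fy=4,interpolation=cv2.INTER_CUBIC))"
```

```text
[ 0.49397849 -0.25089236  0.21365459] [-3.13940975 -0.00686322 -0.55207267] [ 1.44045048  0.79860599 -3.55823438] 0.027740123392694386
```

View pics/w4.png

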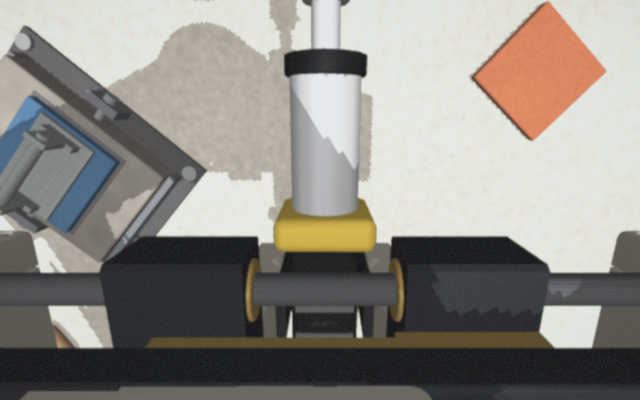

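View pics/s4.png

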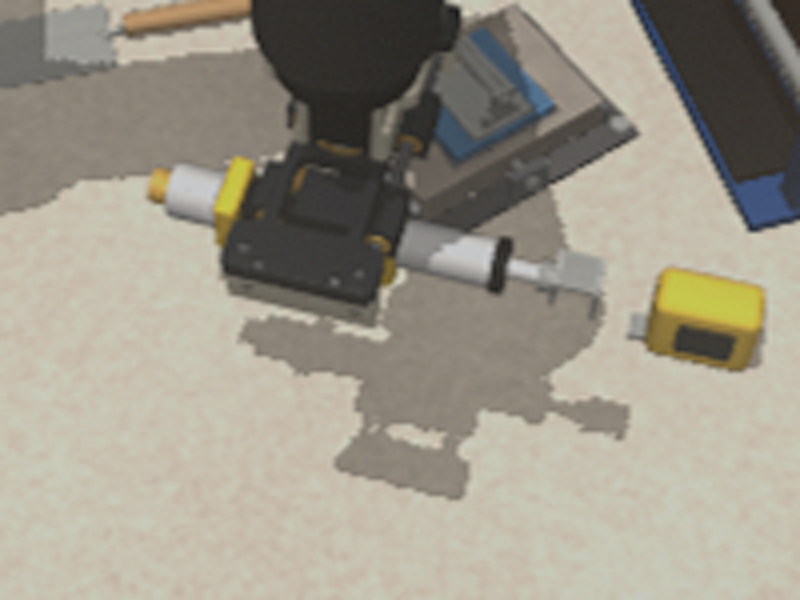

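Gauge is gripped and lifted level; mouth is still at row ~52, so no slip. Now to above the bar.

```bash
python3 -c "
from h import *
rel([.5221,.2534,.16],-.207)"
```

```text
d [-0.2397 -0.444   0.0505] rot [ -0.07  -0.19 -19.81] rows 10.142052839127837
```

>>> {"name": "jog_arm", "arguments": {"motion": [[[-0.02,-0.036,0,0,-0.2,-2,0.02],[-0.04,-0.074,0,0,-0.2,-5,0.02],[-0.06,-0.111,0,0,-0.2,-8,0.02],[-0.08,-0.148,0,0,-0.2,-11,0.02],[-0.1,-0.185,0,0,-0.2,-14,0.02],[-0.12,-0.222,0,0,-0.2,-16,0.02],[-0.14,-0.259,0,0,-0.2,-18,0.02],[-0.16,-0.296,0,0,-0.2,-19.8,0.02]]]}}

```text
t: 6.6
eef_pos: [0.5104, 0.0869, 0.2078]
ee_rot: [3.141, 0.004, -0.206]
force: [0.6, 0.1, -4.6]
width: 0.0276
```

```bash
python3 -c "
from h import *
rel([.5221,.2534,.16],-.207)"
```

```text
d [-0.0224 -0.1654  0.0477] rot [0.06 0.2  0.06] rows 3.4723842092426613
```

>>> {"name": "jog_arm", "arguments": {"motion": [[[-0.006,-0.04,0,0,0.2,0,0.02],[-0.011,-0.08,0.01,0,0.2,0,0.02],[-0.017,-0.12,0.02,0,0.2,0,0.02],[-0.021,-0.15,0.035,0,0.2,0,0.02],[-0.022,-0.16,0.045,0,0.2,0,0.02],[-0.022,-0.165,0.048,0,0.2,0,0.02],[-0.022,-0.165,0.048,0,0.2,0,0.02],[-0.022,-0.165,0.048,0,0.2,0,0.02]]]}}

```text
t: 7.4
eef_pos: [0.5223, 0.2518, 0.1594]
ee_rot: [3.14, 0.001, -0.207]
force: [0.7, -0.4, -4.6]
width: 0.0278
```

```bash
python3 -c "
from h import *
rel([.5221,.2534,.16],-.207)
s=arm.get_state();print(s['eef_pos'],s['ee_rot'],s['force'],s['width'])
im=optics.grab_frame('wrist')[:,:,::-1]
cv2.imwrite('pics/w5.png',im)
im=optics.grab_frame('side')[:,:,::-1]
cv2.imwrite('pics/s5.png',cv2.resize(im[70:220,230:400],None,fx=4,fy=4,interpolation=cv2.INTER_CUBIC))
im=optics.grab_frame('scene')[:,:,::-1]
cv2.imwrite('pics/e5.png',cv2.resize(im[200:330,300:460],None,fx=4,fy=4,interpolation=cv2.INTER_CUBIC))
"
```

```text
d [-0.0005 -0.0015 -0.0006] rot [0.11 0.03 0.01] rows 0.03342462415892693
[0.52227646 0.25183503 0.15944077] [ 3.13972027e+00  5.74772765e-04 -2.06814741e-01] [ 0.74837665 -0.36865406 -4.57553599] 0.02778904193297716
```

View pics/w5.png

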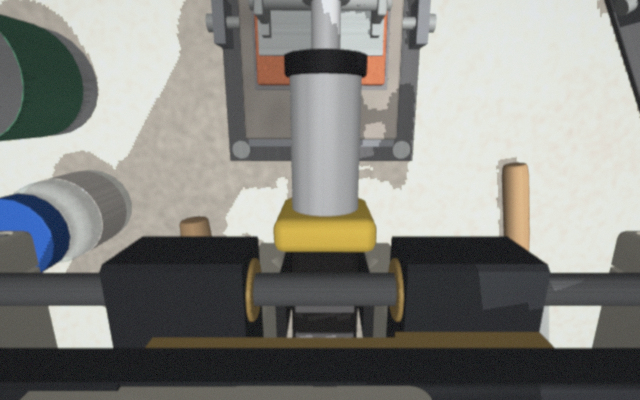

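View pics/s5.png

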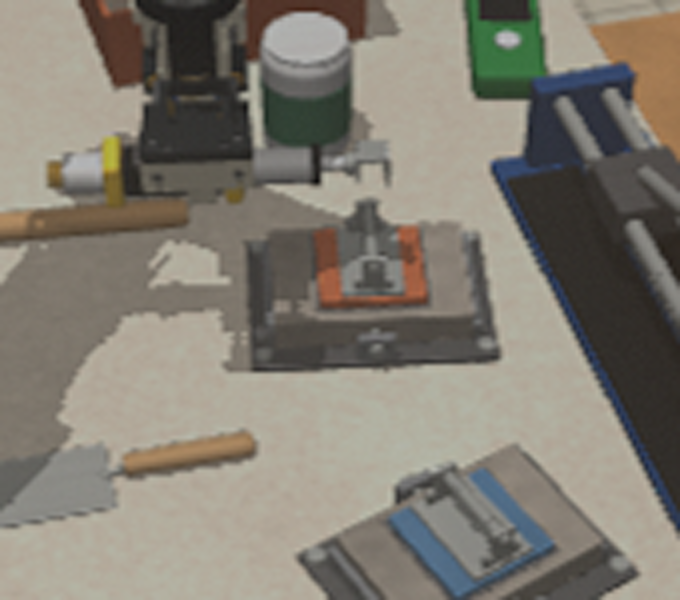

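View pics/e5.png

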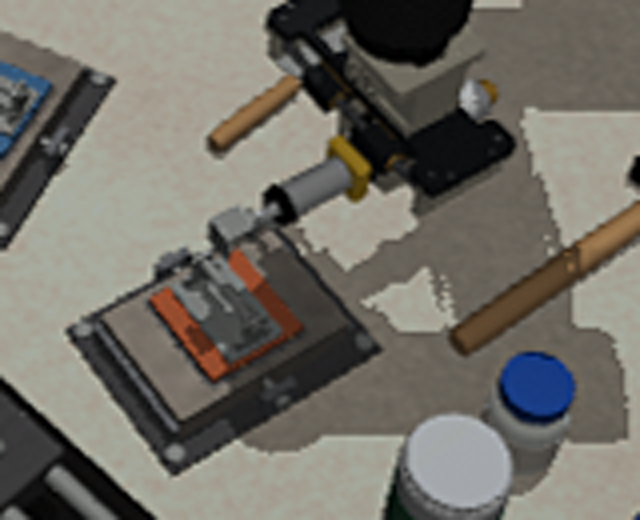

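Level, hook above and in line with the bar. Quick check of the specimen's base corners against my estimate from this closer view.

```bash
python3 - <<'E'
from h import *
s=arm.get_state()
L=[[-.1,.075,.006],[-.1,-.075,.006],[-.043,.043,.045],[-.043,-.043,.045]]
print(wproj(place([.649,.2267,-.207],L),s))
im=cv2.imread('pics/w5.png')[0:170,200:440];cv2.imwrite('pics/w5c.png',cv2.resize(im,None,fx=3,fy=3,interpolation=cv2.INTER_CUBIC))
E
```

```text
[[231.9890156  162.00000099]
 [413.73277695 162.11882279]
 [259.02070754  86.20134485]
 [386.12140136  86.28144793]]
```

View pics/w5c.png

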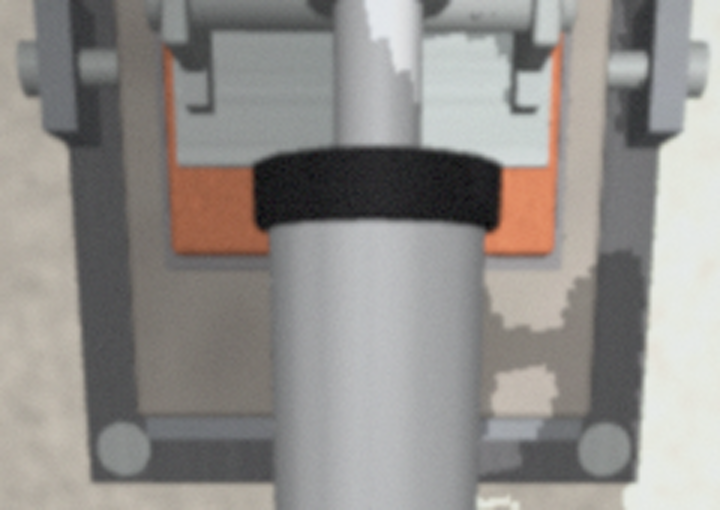

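```bash
python3 -c "
from h import *
rel([.523,.254,.0822],-.207)"
```

```text
d [-0.0001 -0.002   0.0782] rot [ 0.01 -0.03 -0.01] rows 1.5646030982912067
```

>>> {"name": "jog_arm", "arguments": {"motion": [[[0,-0.002,0.015,0,0,0,0.02],[0,-0.002,0.03,0,0,0,0.02],[0,-0.002,0.042,0,0,0,0.02],[0,-0.002,0.05,0,0,0,0.02],[0,-0.002,0.05,0,0,0,0.02]]]}}

```text
t: 8.05
eef_pos: [0.5227, 0.2534, 0.1095]
ee_rot: [3.14, 0.001, -0.208]
force: [-0.2, -0.5, -3.9]
width: 0.0279
```

```bash
python3 -c "
from h import *
rel([.523,.254,.0822],-.207)
s=arm.get_state();print(s['force'])
im=optics.grab_frame('side')[:,:,::-1]
cv2.imwrite('pics/s6.png',cv2.resize(im[100:170,270:370],None,fx=7,fy=7,interpolation=cv2.INTER_CUBIC))
"
```

```text
d [ 0.0002 -0.0007  0.0273] rot [ 0.09  0.03 -0.04] rows 0.5455287932204137
[-0.1788205  -0.48771093 -3.93700702]
```

View pics/s6.png

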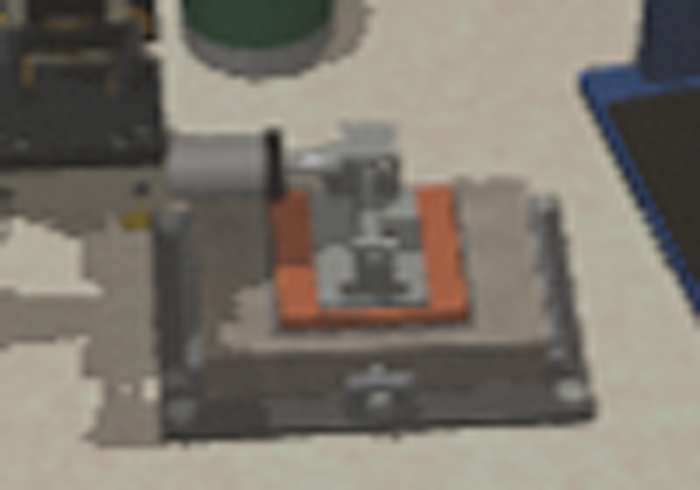

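The hook straddles the bar (crop ~ (370,190)). Lowering slowly.

>>> {"name": "jog_arm", "arguments": {"motion": [[[0,-0.001,0.005,0,0,0,0.02],[0,-0.001,0.01,0,0,0,0.02],[0,-0.001,0.013,0,0,0,0.02],[0,-0.001,0.013,0,0,0,0.02]]]}}

```text
t: 8.5
eef_pos: [0.523, 0.2545, 0.0967]
ee_rot: [3.14, 0.0, -0.207]
force: [-0.2, -0.6, -4.1]
width: 0.0276
```

>>> {"name": "jog_arm", "arguments": {"motion": [[[0,0,0.005,0,0,0,0.02],[0,0,0.01,0,0,0,0.02],[0,0,0.014,0,0,0,0.02],[0,0,0.014,0,0,0,0.02]]]}}

```text
t: 8.9
eef_pos: [0.5226, 0.2542, 0.0819]
ee_rot: [3.139, 0.001, -0.207]
force: [-0.6, 0.0, -4.6]
width: 0.0278
```

```bash
python3 -c "
from h import *
rel([.523,.254,.0822],-.207)
s=arm.get_state();print(s['force'],s['moment'])
im=optics.grab_frame('side')[:,:,::-1]
cv2.imwrite('pics/s7.png',cv2.resize(im[100:170,270:370],None,fx=7,fy=7,interpolation=cv2.INTER_CUBIC))
im=optics.grab_frame('wrist')[:,:,::-1]
cv2.imwrite('pics/w7.png',im)
"
```

```text
d [ 0.0005  0.0001 -0.0003] rot [ 0.15  0.07 -0.03] rows 0.011420987019101138
[-0.57184726  0.03981895 -4.55016394] [-0.12162156 -0.00756744  0.03257389]
```

View pics/s7.png

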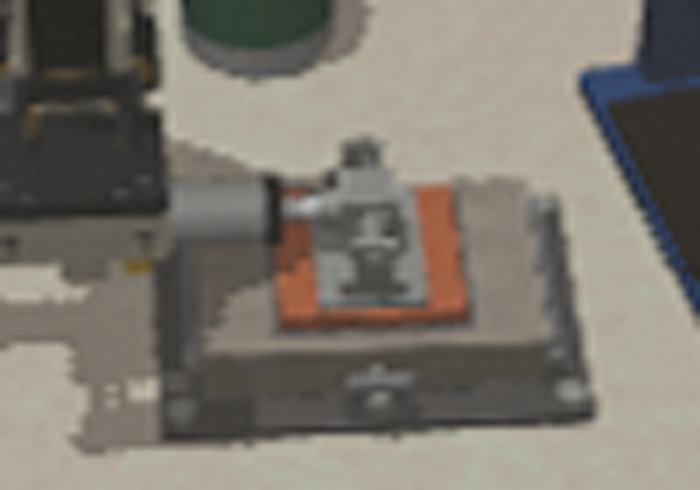

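View pics/w7.png

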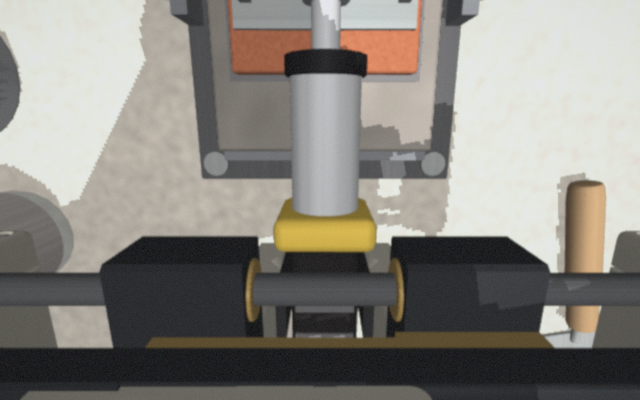

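Hook is fully lowered with no contact force. Pulling back 20 mm first to find the slack.

>>> {"name": "jog_arm", "arguments": {"motion": [[[-0.004,0,0,0,0,0,0.02],[-0.008,0,0,0,0,0,0.02],[-0.012,0,0,0,0,0,0.02],[-0.016,0,0,0,0,0,0.02],[-0.02,0,0,0,0,0,0.02],[-0.02,0,0,0,0,0,0.02]]], "newtons": 60}}

```text
t: 9.6
eef_pos: [0.5034, 0.2588, 0.0829]
ee_rot: [3.14, -0.0, -0.207]
force: [5.1, -0.9, -6.1]
width: 0.0278
```

```bash
cat > chk.py <<'E'
import sys
from h import *
s=arm.get_state();u=np.array([np.cos(-.207),np.sin(-.207)]);n=np.array([-u[1],u[0]])
p=s['eef_pos'][:2]-[.5226,.2542];print('back',-p@u,'lat',p@n,'Fu',s['force'][:2]@u,'Fn',s['force'][:2]@n,s['force'],s['moment'],s['eef_pos'],s['ee_rot'],s['width'],s['t'])
im=optics.grab_frame('wrist')[:,:,::-1]
a=cv2.resize(im[0:110,240:410],None,fx=4.5,fy=4.5,interpolation=cv2.INTER_CUBIC)
cv2.imwrite(f'pics/{sys.argv[1]}.png',a)
im=optics.grab_frame('side')[:,:,::-1]
cv2.imwrite(f'pics/{sys.argv[1]}s.png',cv2.resize(im[100:170,260:360],None,fx=7,fy=7,interpolation=cv2.INTER_CUBIC))
E
python3 chk.py p1
```

```text
back 0.019730954570441932 lat 0.0005757653686672396 Fu 5.146136354770578 Fn 0.16007936134796222 [ 5.06917637 -0.90099705 -6.11503849] [-0.58926709 -1.73366918 -0.04065429] [0.5034086  0.25881868 0.08289265] [ 3.14037680e+00 -2.98995344e-04 -2.06804690e-01] 0.027793640550179407 9.6
```

View pics/p1.png

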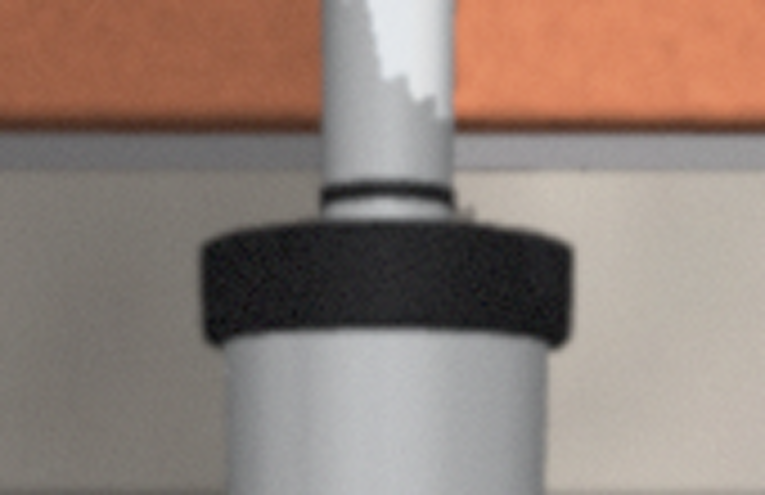

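View pics/p1s.png

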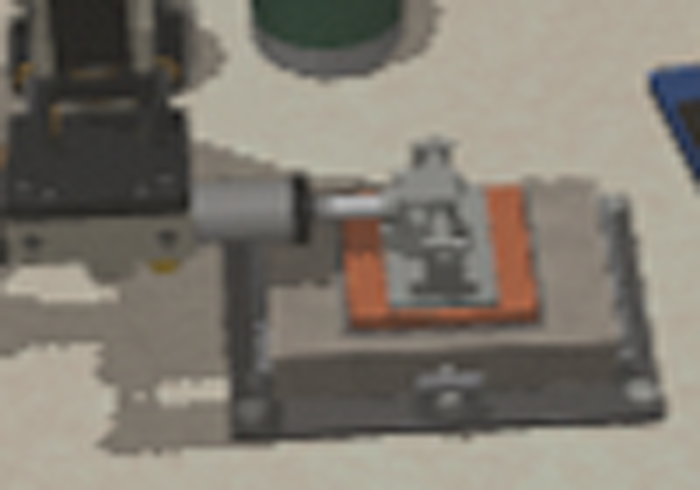

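The first black ring (0.012) has just emerged, force ≈5.2 N, so extension is ≈14–15 mm, as expected with 5 mm slack. Continuing.

>>> {"name": "jog_arm", "arguments": {"motion": [[[-0.004,0,0.0007,0,0,0,0.02],[-0.008,0,0.0007,0,0,0,0.02],[-0.012,0,0.0007,0,0,0,0.02],[-0.016,0,0.0007,0,0,0,0.02],[-0.019,0,0.0007,0,0,0,0.02],[-0.02,0,0.0007,0,0,0,0.02],[-0.02,0,0.0007,0,0,0,0.02]]]}}

```text
t: 10.4
eef_pos: [0.4854, 0.263, 0.0828]
ee_rot: [3.141, -0.002, -0.207]
force: [10.2, -3.6, -5.7]
width: 0.0279
```

```bash
python3 chk.py p2
```

```text
back 0.038259357432233604 lat 0.0009844767577396835 Fu 10.68198018953241 Fn -1.4646291434548142 [10.15292241 -3.62877471 -5.66568823] [-1.30758604 -3.36289468 -0.18175666] [0.48535974 0.26302671 0.08275559] [ 3.14128769e+00 -2.31332889e-03 -2.06682417e-01] 0.027917339864210213 10.4
```

View pics/p2.png

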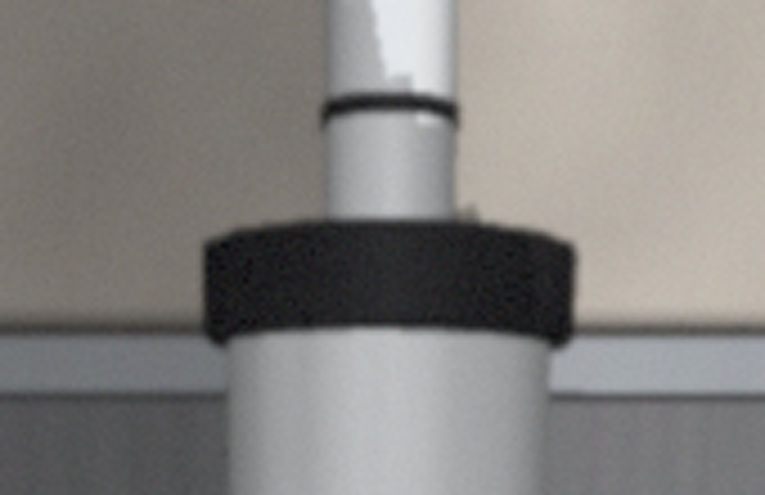

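Second ring (0.024) is well out, red not yet showing: extension ≈33 mm. A little further.

>>> {"name": "jog_arm", "arguments": {"motion": [[[-0.002,0.0004,0,0,0,0,0.02],[-0.004,0.0008,0.0003,0,0,0,0.02],[-0.006,0.0008,0.0003,0,0.1,0,0.02],[-0.007,0.0008,0.0003,0,0.1,0,0.02],[-0.007,0.0008,0.0003,0,0.1,0,0.02]]]}}

```text
t: 11.0
eef_pos: [0.4798, 0.2639, 0.0829]
ee_rot: [-3.141, -0.006, -0.206]
force: [12.4, -2.7, -8.0]
width: 0.0275
```

```bash
python3 chk.py p3
```

```text
back 0.04386843467571314 lat 0.0007286772321372124 Fu 12.728005037206007 Fn -0.05325772891753521 [12.44534043 -2.6680424  -7.99505094] [-1.10400426 -3.54469808 -0.1214571 ] [0.47981783 0.26392918 0.08286364] [-3.1407084  -0.00612148 -0.20649524] 0.02750640518225547 11.0
```

View pics/p3.png

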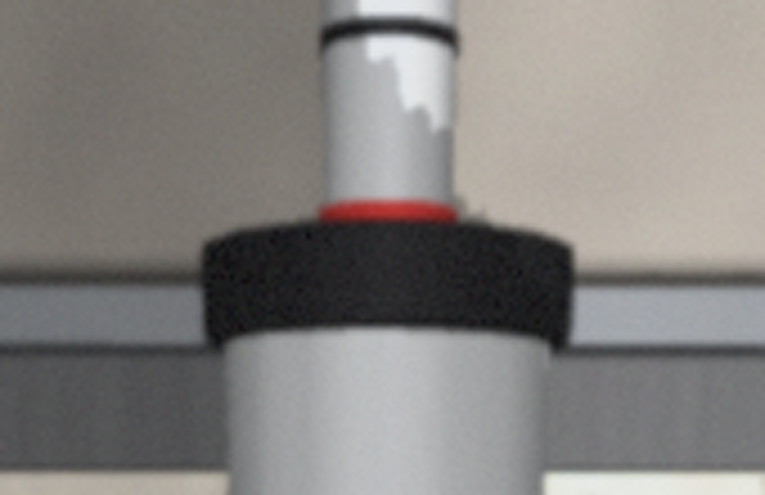

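View pics/p3s.png

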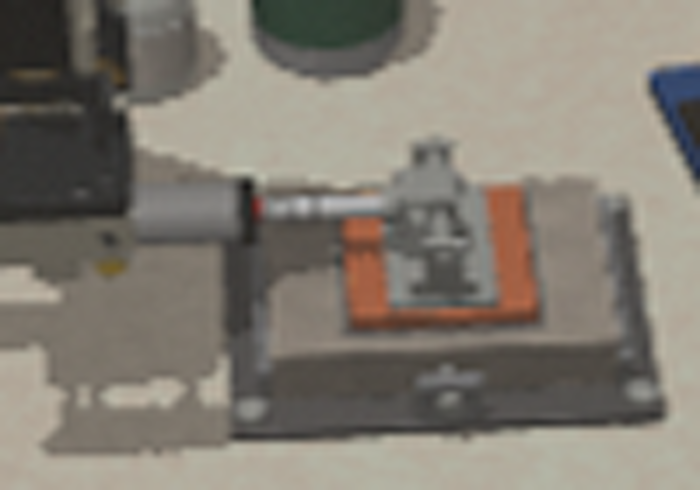

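Red is showing (~3 mm allowing for the rim hiding ~1.7 mm): extension ≈39 mm. I'll level the slight 0.35° pitch and creep 1.5 mm to the middle of the band.

>>> {"name": "jog_arm", "arguments": {"motion": [[[-0.0005,0,0.0003,0,-0.2,0,0.02],[-0.001,0.0003,0.0006,0,-0.35,0,0.02],[-0.0017,0.0005,0.0007,0,-0.35,0,0.02],[-0.0017,0.0005,0.0007,0,-0.35,0,0.02],[-0.0017,0.0005,0.0007,0,-0.35,0,0.02]]]}}

```text
t: 11.6
eef_pos: [0.4799, 0.264, 0.0828]
ee_rot: [-3.139, -0.003, -0.206]
force: [11.7, -3.7, -5.0]
width: 0.0275
```

```bash
python3 chk.py p4
```

```text
back 0.04382401525046551 lat 0.0008475017346486179 Fu 12.219775780062688 Fn -1.2383393981482174 [11.70439714 -3.72337107 -5.02950381] [-1.3250856  -3.91376706 -0.24585609] [0.47988573 0.26403633 0.0828181 ] [-3.13925613e+00 -2.55953450e-03 -2.06433682e-01] 0.02747460273948936 11.6
```

View pics/p4.png

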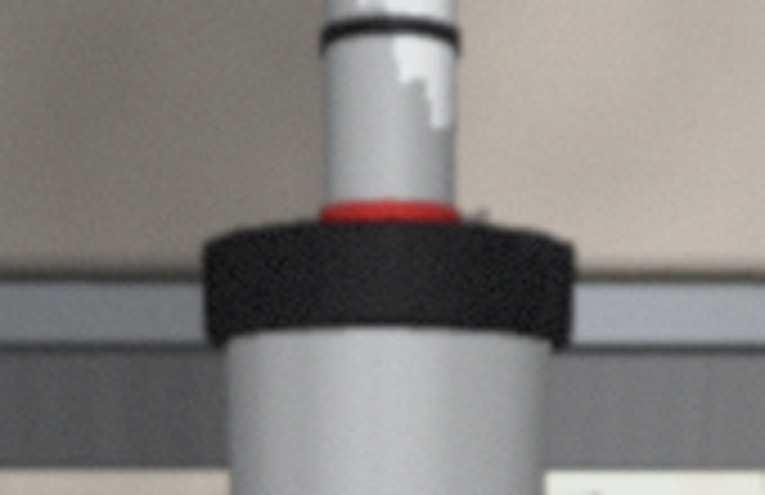

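View pics/p4s.png

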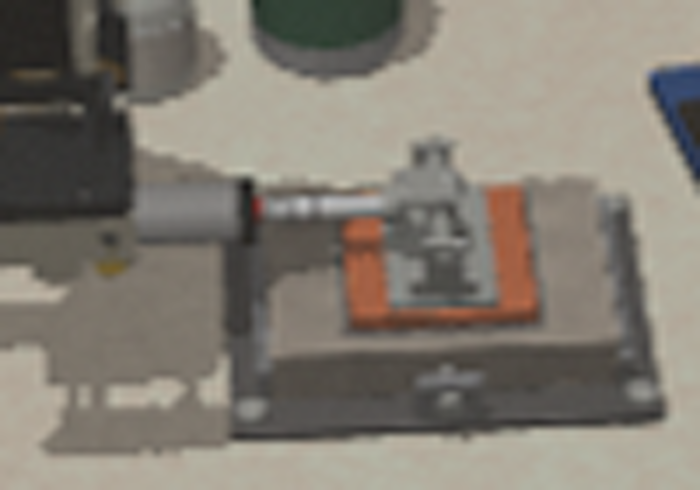

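No net movement: the arm sags by about that much under load. I'll compute the extension from image geometry.

```bash
python3 - <<'E'
from h import *
m=optics.camera_model("wrist");M=m["mount"]
def toolx(row,z):  # x in tool where ray at col 325 hits tool-z
    d=M[:3,:3]@np.linalg.solve(m["mtx"],np.array([326,row,1.]));o=M[:3,3];return (o+d*(z-o[2])/d[2])[0]
ax=.0092
for rim in (224,): print('mouth x',toolx(rim/4.5,ax-.016), 'expect .0907')
xm=toolx(224/4.5,ax-.016)
print('red front',(toolx(203/4.5,ax-.0055)-xm)*1e3,'ring mid',(toolx(33/4.5,ax-.0055)-xm)*1e3,'->ext',.036+toolx(203/4.5,ax-.0055)-xm, .024+toolx(33/4.5,ax-.0055)-xm)
E
```

```text
mouth x 0.09016091409252508 expect .0907
red front 3.1684058828435333 ring mid 15.599358567512267 ->ext 0.03916840588284354 0.03959935856751226
```

Extension ≈39.3 mm (red edge and ring agree). One more small creep toward centre (41 mm).

>>> {"name": "jog_arm", "arguments": {"motion": [[[-0.002,0.0004,0.0006,0.1,-0.2,0,0.02],[-0.003,0.0006,0.0008,0.1,-0.2,0,0.02],[-0.0034,0.0006,0.0008,0.1,-0.2,0,0.02],[-0.0034,0.0006,0.0008,0.1,-0.2,0,0.02],[-0.0034,0.0006,0.0008,0.1,-0.2,0,0.02],[-0.0034,0.0006,0.0008,0.1,-0.2,0,0.02],[-0.0034,0.0006,0.0008,0.1,-0.2,0,0.02],[-0.0034,0.0006,0.0008,0.1,-0.2,0,0.02]]]}}

```text
t: 12.5
eef_pos: [0.4783, 0.2644, 0.0828]
ee_rot: [-3.136, -0.002, -0.206]
force: [11.1, -4.8, -4.6]
width: 0.0273
```

```bash
python3 chk.py p5
```

```text
back 0.045438014753821046 lat 0.0009166079632912849 Fu 11.88509477855894 Fn -2.399569138600382 [11.13819935 -4.79102548 -4.56456331] [-1.55344859 -4.07488382 -0.261631  ] [0.47832039 0.26443568 0.08280789] [-3.13593787e+00 -1.84703274e-03 -2.06226397e-01] 0.027317667281631965 12.5
```

View pics/p5.png

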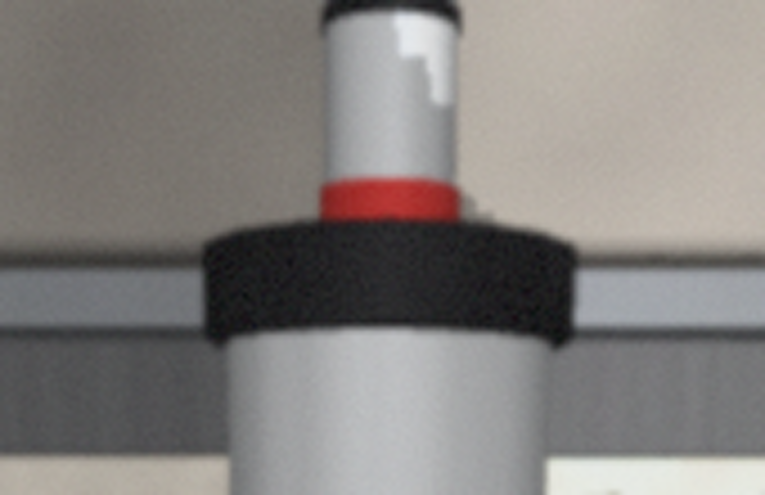

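View pics/p5s.png

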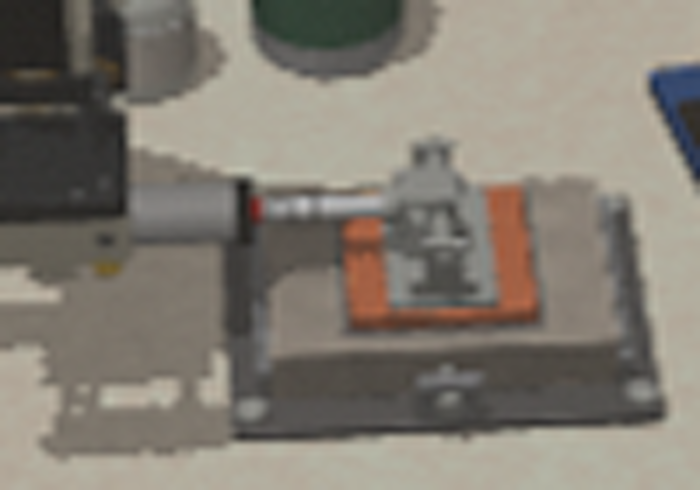

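Red now shows about 5 mm (≈41 mm). I'll relieve the small side force and roll offset my nudges left, holding the pull.

>>> {"name": "jog_arm", "arguments": {"motion": [[[-0.0017,-0.0004,0.0006,-0.25,-0.1,0,0.02],[-0.0017,-0.0004,0.0006,-0.25,-0.1,0,0.02],[-0.0017,-0.0004,0.0006,-0.25,-0.1,0,0.02],[-0.0017,-0.0004,0.0006,-0.25,-0.1,0,0.02],[-0.0017,-0.0004,0.0006,-0.25,-0.1,0,0.02],[-0.0017,-0.0004,0.0006,-0.25,-0.1,0,0.02]]]}}

```text
t: 13.2
eef_pos: [0.4783, 0.265, 0.0828]
ee_rot: [-3.14, -0.002, -0.207]
force: [11.6, -4.7, -6.1]
width: 0.0278
```

```bash
python3 chk.py p6
```

```text
back 0.0455518266929397 lat 0.0014603185318610146 Fu 12.270645826355189 Fn -2.1952291998606017 [11.55751655 -4.67028814 -6.09965024] [-1.88960314 -4.04211391 -0.47696746] [0.47832075 0.26499118 0.08278011] [-3.13957902e+00 -2.26389642e-03 -2.06663883e-01] 0.027814646270388755 13.2
```

View pics/p6.png

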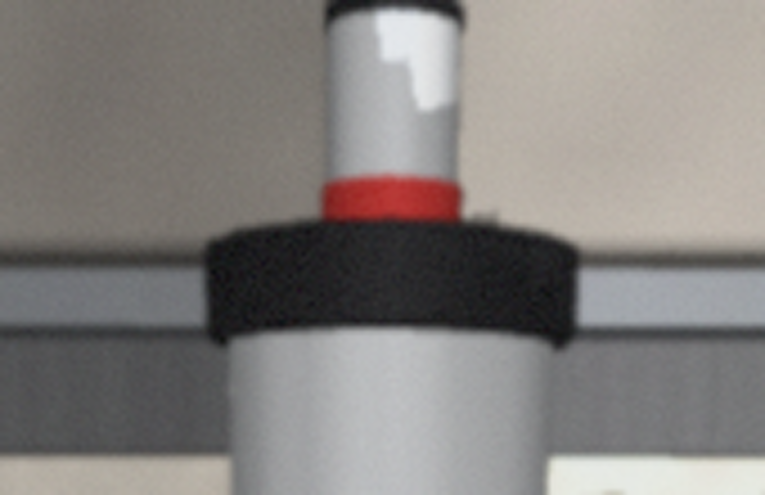

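Lateral moved to 1.5 mm the wrong way, and the side force agrees; shifting 1.5 mm back onto the line.

>>> {"name": "jog_arm", "arguments": {"motion": [[[-0.0017,0.0008,0.0006,0,-0.1,0,0.02],[-0.0017,0.0016,0.0006,0,-0.1,0,0.02],[-0.0017,0.0018,0.0006,0,-0.1,0,0.02],[-0.0017,0.0018,0.0006,0,-0.1,0,0.02],[-0.0017,0.0018,0.0006,0,-0.1,0,0.02],[-0.0017,0.0018,0.0006,0,-0.1,0,0.02]]]}}

```text
t: 13.9
eef_pos: [0.4782, 0.2641, 0.0829]
ee_rot: [-3.138, -0.003, -0.206]
force: [12.5, -3.0, -6.8]
width: 0.0278
```

```bash
python3 chk.py p7
```

```text
back 0.04548815255387396 lat 0.0005679949342875081 Fu 12.887743726682398 Fn -0.40134254394659624 [12.53012891 -3.04152654 -6.79196489] [-1.15145418 -4.06801462 -0.10394522] [0.47819967 0.26410482 0.08292734] [-3.13770067 -0.00335218 -0.2061617 ] 0.027779973180791135 13.9
```

View pics/p7.png

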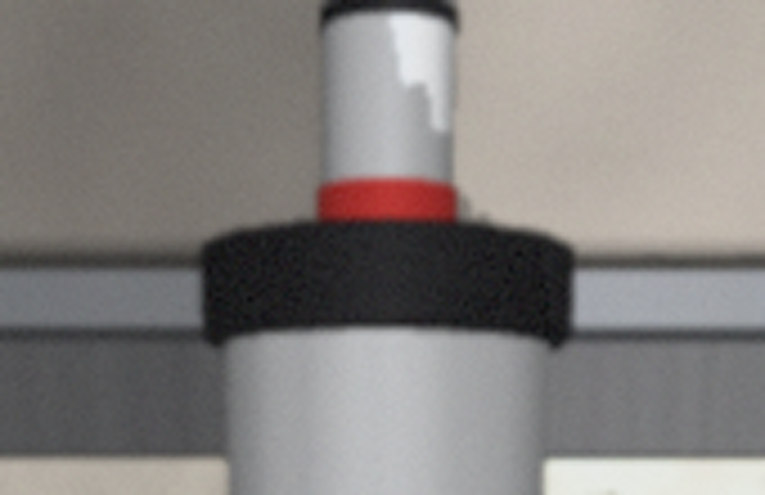

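View pics/p7s.png

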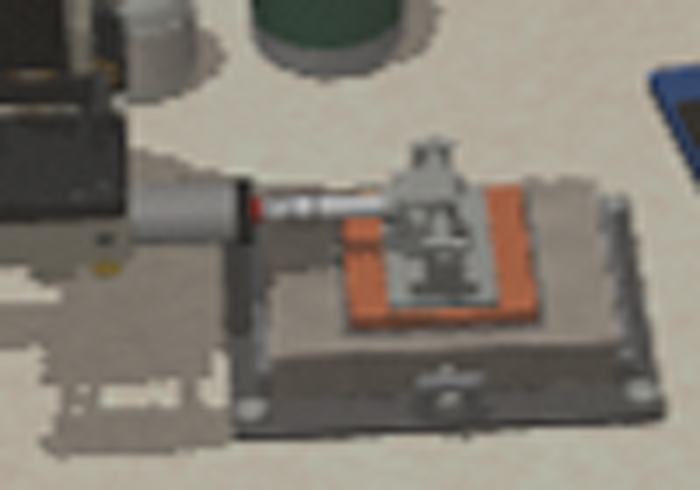

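Axial force is 12.9 N, side force ≈ 0.4 N, the gauge is level and square within 0.2°, and the mouth sits mid-band and steady. Handing in.

```bash
python3 -c "
from station import arm
arm.job_done()"
```

```text
the job is handed in; nothing more can be done
```

The terracotta tile is under its proof load. I gripped the gauge on its sleeve, lowered the hook over the terracotta bracket's bar, and pulled straight back. The job was handed in at about 14 s with that load held and the gauge gripped in the air.

**Load:** My last checks showed red at the mouth, with the band only partly out. I put the extension at about 41 mm, from the view of the red edge, and at about 40.5 mm from the arm's travel. The axial force was 12.9 N, inside the 11.5–14.3 N band. No picture showed the band clear of the tube.

**Alignment:** The gauge was level to about 0.2° and its yaw was square to the bar within 0.1°. The side force was about 0.4 N.

**Disagreements:**
- The force readings wander by about 0.5–1 N, so I relied mainly on the pictures.
- At the last check the tool was about 0.6 mm to one side of the pull line and rolled about 0.2°.
- One small correction near the end moved the tool the wrong way, to 1.5 mm off line with about 2 N of side force. I corrected it before handing in.

I did not touch the blue specimen or the other things on the bench.

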